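# Close the hardener tin

## Robot

A 6-joint arm with a two-finger parallel gripper is mounted at the origin on the work surface. World frame = base frame: x ahead of the robot, y to its left, z up, the work surface at z = 0. Lengths are in m, angles in rad, forces in N, time in s.
With the tool pointing down it reaches from about 0.35 to 0.85 m from the base axis. Payload 8.1 kg.
Tool frame: the origin (TCP) lies on the centre line of the jaws, within the pads' length; the fingertips stand 17 mm ahead of it and the grasp point (between the pads) lies 2 mm behind it; z points along the fingers, y is the line along which they close (so a half turn about z gives the same grasp; the last joint's range is limited). The gripper opens to 93 mm and grips with 3 to 60 N. Pads are 15 mm wide; open, the fingers measure 128 mm over their backs; the gripper's body (75 mm by 188 mm) begins 65 mm behind the grasp point.
Start: joints at [-1.412, 0.13, 1.488, -0, 1.523, -0.085], TCP at [0.145, -0.582, 0.196] pointing down, gripper open.
Joint ranges: [-2.96, 2.96], [-0.89, 2.26], [0.02, 2.5], [-1.34, 4.48], [0, 2.73], [-2.66, 2.66]. Speed limits (rad/s): [2.39, 2.39, 2.79, 3.14, 3.14, 3.14].

## Interface

Orientations are given as a rotation vector (axis times angle).
In Python, from plant import telemetry, viewer, order gives the robot as it stands.
- The arm moves only by the tool send_rows, never from a script. Its argument "plan" is a list that holds one entry, the list of rows, each a list of 5 numbers: the closure, from -1 (fully open) to 1 (shut), then the shift along the world's x, y, z normalised to -1 to 1, where 1 is 0.2 m, then the turn about the world's z normalised to -1 to 1, where 1 is 60 degrees. A call has 1 to 20 rows; each row is the pose to reach, as a shift and turn from the pose commanded when the call began; what a row does not reach only later rows make up. A row lasts 1/12 s, in which the tool goes at most 41.7 mm and 7.16 degrees, less where a joint would pass 70% of its speed; a pose out of reach is approached as far as the arm can. A call with a number of a shift or a turn outside -1 to 1 is refused whole. A call with a gripper value outside its range is refused whole. The fingers move at their own pace and stop on an object; "force" is the grip in N (left out, the last holds). Time passes only in rows, so rows that repeat a pose let the fingers close. It gives the time, the measured TCP pose, the force, the opening and the grip force at its end, in the units of the state.
- telemetry.read_state(): the state, without advancing time (a new reading comes with each control period).
- viewer.read_camera(name): name is "scene" or "top" or "wrist"; returns (picture, depth): 420x560x3 uint8, blue, green, red; 420x560 float32, m along the optical axis (not along the pixel's ray), 0 where there is no reading.
- viewer.calibration(name): a dict with "camera_matrix" (3x3 intrinsics, pixels), "dist_coeffs" ([k1, k2, p1, p2, k3] as OpenCV has them; the pictures are not rectified), "extrinsics" (4x4, takes a point from camera to world coordinates); the wrist camera has in their place "hand_eye" (4x4, takes a point from camera to tool coordinates, whose origin is the TCP and whose axes are the flange's). Camera axes: x right, y up, looking along -z (the intrinsics and any distortion apply to the point x, -y, -z); pixel columns grow to the right and rows downward; lengths in m; the calibration is good to about 2 mm. A picture is of the moment at which its call begins: read the wrist's pose just before it. calibration takes no time and is no camera call.
- order.close_job(): hands the job in; it is judged then, once.
The state is a dict: "t": time; "q": joint angles; "dq": joint speeds; "joint_torque": joint torques, N m; "tool_pos": TCP position; "orientation": TCP orientation; "force": force on the tool from outside, world axes, zero at the start; "wrist_torque": the same for the moment, N m; "opening": finger opening in m; "gripper_force": force on a finger pad.
Only numpy, scipy, OpenCV 4.12 (cv2) and the standard library are available. Lean on these libraries where they do the work, as an engineer would, in place of code of your own. Each camera call takes 0.05 s, during which the arm holds its last target. There are 200 camera calls.

## Task

Somebody left the blue hardener tin with its orange screw cap loose. Take the tin by its body, not by the loose cap, and carry it upright into the yellow cradle; then twist the cap clockwise until it is fully home, and let go. The tin is thin sheet metal, so grip it and its cap lightly, and leave everything else on the bench where it is.

Things in the scene. Friction and masses are not known exactly. Their poses are not given: they have to be found in the camera images.
- tin: Loose oblong hardener tin, blue label with white stripe, upright, 0.3 to 0.6 kg. Body 95 mm long (its x), 52 mm thick (its y: grip the wide faces), 125 mm high to its flat top; the cap stands in the middle of the top, up to 154 mm. A red mark on the top lies on its +x side. Origin: centre of underside. Thin sheet: it dents above 80 N from both fingers together; set the grip to 20-30 N.
- cap_grip: Orange ribbed round screw cap of the blue tin, diameter 40 mm, 26 mm high, from 128 to 154 mm above the tin's underside, on the tin's z axis. Origin: centre of the cap's underside; x along the white line on its top. Turns with joint cap, cannot come off. Same force limit.
- cap (a joint): Turn of the orange cap, rad: 0 = fully home (a hard stop; the white line on the cap then points at the tin's red mark), growing as it unscrews (anticlockwise from above), at most 3.3. Starts 1.8 to 2.7, so it takes two or more grasps. Friction 0.1 N m: the tin spins along unless the cradle holds it.
- cradle_floor (a point): Centre of the floor of the yellow cradle's pocket, 6 mm above the bench. Cradle fixed to the bench: open-topped pocket 105 mm long (this frame's x) by 62 mm wide (y), black floor; walls 8 mm thick, top 40 mm above the bench; base plate 150 by 100 mm. The tin fits either way round, long side along the pocket's.
- tin_b: Bystander: a tin of the same shape and size with green label and black cap, closed (one rigid piece). Origin: centre of its underside.
- paint_tin: Bystander: round paint tin, blue and white label, diameter 97 mm, 108 mm high. Origin: centre of its underside.
- cup: Bystander: empty white plastic mixing cup, rim diameter 84 mm, 95 mm high. Origin: centre of its underside.
- sprayer: Bystander: white pump sprayer with red head, diameter 84 mm, 250 mm high. Origin: centre of its underside.
- stirrer: Bystander: flat stirring spatula, 200 mm long, lying along its x. Origin: centre of its underside.
- opener: Bystander: red-handled screwdriver-like tin opener, 190 mm long, lying along its x. Origin: centre of its underside.

How it is judged:
By the outcome, as a careful person would: the job done as asked, in the order asked, and still so for the second after the job is handed in, with the robot touching nothing.
It also fails if it takes over 58 s, if anything falls off the work surface, if the arm or the gripper's body presses on something with over 40 N, if the wrist force passes 120 N, or if a joint passes its speed limit or range.

## Working session

There is one attempt and no reset: what is moved stays moved. The work goes in short steps, Python scripts to look and compute and a tool call to move; the robot and the scene stay as the last step left them, time stands still between calls to the robot, and variables do not carry over. Pictures are saved under pics/ and viewed, at most 10 in all, crops included, and the job is handed in when it is done.

Besides the shell and the picture viewer there is one more tool, called after "Emit:" by a JSON object that holds its "api" and its "payload", one argument or row to a line. send_rows: Moves the arm, as the interface text tells. Scaled input: -1 to 1 covers 0.2 m each way for a shift and 60 degrees each way for a turn. Its arguments: {"type":"object","properties":{"plan":{"type":"array"},"force":{"type":"number"}},"required":["plan"]}

```bash
mkdir -p pics; ls; cat > h.py <<'E'
import numpy as np, cv2
from plant import telemetry, viewer, order
from scipy.spatial.transform import Rotation as R
def T():
    s=telemetry.read_state(); M=np.eye(4); M[:3,:3]=R.from_rotvec(s['orientation']).as_matrix(); M[:3,3]=s['tool_pos']; return M
def look(n):
    c=viewer.calibration(n); X=T()@np.array(c['hand_eye']) if n=='wrist' else np.array(c['extrinsics'])
    p,d=viewer.read_camera(n); return p,d,np.array(c['camera_matrix']),np.array(c['dist_coeffs']),X
def cloud(d,K,D,X):
    h,w=d.shape; u,v=np.meshgrid(np.arange(w),np.arange(h))
    n=cv2.undistortPoints(np.stack([u,v],-1).reshape(-1,1,2).astype(np.float64),K,D).reshape(h,w,2)
    P=np.stack([n[...,0]*d,-n[...,1]*d,-d],-1)
    W=P@X[:3,:3].T+X[:3,3]; W[d<=0]=np.nan; return W
E
python3 - <<'E'
from h import *
for n in('top','scene'):
    p,d,K,D,X=look(n); cv2.imwrite(f'pics/{n}0.png',p); np.savez(f'{n}0.npz',p=p,d=d,K=K,D=D,X=X); print(n,X.round(3).tolist(),K.tolist(),D)
print(telemetry.read_state())
E
```

```text
pics
top [[0.01, 0.982, -0.191, 0.369], [-1.0, 0.006, -0.023, 0.096], [-0.021, 0.191, 0.981, 1.241], [0.0, 0.0, 0.0, 1.0]] [[427.94922866879654, 0.0, 277.3308813450816], [0.0, 427.94922866879654, 215.6481041049111], [0.0, 0.0, 1.0]] [0.00180758 0.         0.         0.         0.        ]
scene [[-0.017, -0.739, 0.674, 1.762], [1.0, -0.01, 0.015, 0.146], [-0.004, 0.674, 0.739, 1.39], [0.0, 0.0, 0.0, 1.0]] [[546.0719485314265, 0.0, 280.33947712315523], [0.0, 546.0719485314265, 208.6983825440059], [0.0, 0.0, 1.0]] [-0.11269318  0.          0.          0.          0.        ]
{'t': 0.1, 'q': array([-1.41239434e+00,  1.31070494e-01,  1.48918447e+00,  7.85843401e-06,
        1.52300144e+00, -8.53961735e-02]), 'dq': array([ 0.00139097, -0.00125505, -0.00311049,  0.00241454,  0.00027112,
       -0.00194347]), 'joint_torque': array([ 2.43081042e-03, -5.61337388e+01, -4.93096375e+01,  7.69724767e-02,
        2.91104161e-02, -7.99923669e-05]), 'tool_pos': array([ 0.14477278, -0.58169732,  0.19469369]), 'orientation': array([-3.11662996e+00, -3.81806732e-01,  8.30105320e-05]), 'force': array([-0.02030091,  0.90587808, -0.71842674]), 'wrist_torque': array([-0.06554102, -0.01472866,  0.02598352]), 'gripper_force': 0.0, 'opening': 0.09344107455238788}
```

View pics/top0.png

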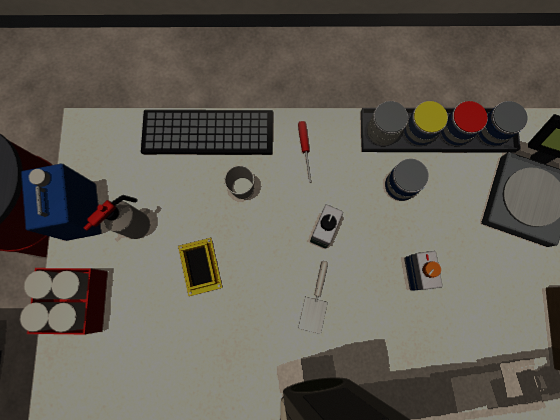

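View pics/scene0.png

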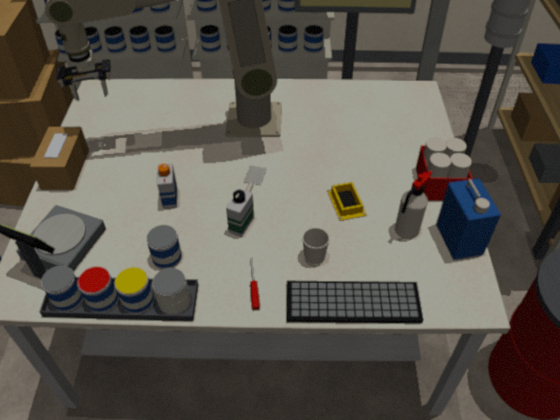

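The top view shows the blue tin with its orange cap at (431,269), with the red mark just above the cap at (428,256). The cradle is at (200,266). The green tin is at (327,225), between them but farther from the base. Next I'll measure all of these from both views.

```bash
python3 - <<'E'
from h import *
def rect(P): 
    r=cv2.minAreaRect(P[:,:2].astype(np.float32)*1000); return np.round(r[0],1),np.round(r[1],1),round(r[2],1)
for n,tb,cb in(('top',(390,235,455,300),(170,230,230,305)),('scene',(145,150,190,215),(322,175,372,225))):
    f=np.load(n+'0.npz'); W=cloud(f['d'],f['K'],f['D'],f['X']); hsv=cv2.cvtColor(f['p'],cv2.COLOR_BGR2HSV)
    def sub(b): 
        s=np.s_[b[1]:b[3],b[0]:b[2]]; return W[s],hsv[s].astype(int)
    w,h=sub(tb); z=w[...,2]
    m=(z>.11)&(z<.135); P=w[m]; print(n,'tin top',m.sum(),np.median(P[:,2]),rect(P))
    o=(h[...,1]>150)&(h[...,0]>6)&(h[...,0]<22)&(h[...,2]>120)&(z>.13); P=w[o]; print(' cap',o.sum(),P.mean(0).round(4),np.percentile(P[:,2],[10,50,95]).round(4),rect(P[P[:,2]>np.percentile(P[:,2],95)-.006]))
    rd=(h[...,1]>130)&((h[...,0]<6)|(h[...,0]>174))&(z>.10); print(' red',rd.sum(),w[rd].mean(0).round(4))
    w,h=sub(cb); z=w[...,2]
    y=(h[...,0]>20)&(h[...,0]<35)&(h[...,1]>120); 
    P=w[y&(z>.033)&(z<.05)]; print(' wall',len(P),np.median(P[:,2]),rect(P))
    P=w[y&(z<.02)]; print(' base',len(P),rect(P))
    P=w[(h[...,2]<60)&(z<.02)]; print(' floor',len(P),np.median(P[:,2]),rect(P))
E
python3 - <<'E'
from h import *
f=np.load('top0.npz');W=cloud(f['d'],f['K'],f['D'],f['X'])
for n,b in dict(tin_b=(305,200,350,250),paint=(380,155,435,205),cup=(220,160,265,205),spr=(90,185,165,245),table=(240,260,290,300)).items():
    w=W[b[1]:b[3],b[0]:b[2]].reshape(-1,3);P=w[w[:,2]>.05]; print(n,np.nanmedian(w[:,2]),len(P), len(P) and (P.min(0).round(3),P.max(0).round(3)))
E
```

```text
top tin top 577 0.12400422539246447 (array([ 447.4, -271.7]), array([95.2, 54.9]), 7.0)
 cap 157 [ 0.4476 -0.2716  0.1535] [0.1512 0.1534 0.1565] (array([ 447. , -271.3]), array([34.2, 35.7]), 41.4)
 red 12 [ 0.4804 -0.2664  0.1255]
 wall 323 0.039431002302934504 (array([459.5, 347.8]), array([121.,  78.]), 15.1)
 base 469 (array([459.2, 349.1]), array([149.7, 101.3]), 14.8)
 floor 763 0.0064094842528252816 (array([457.9, 343.1]), array([114.8,  71.5]), 14.9)
scene tin top 230 0.1225650362946793 (array([ 451.5, -271.5]), array([105. ,  50.3]), 8.9)
 cap 53 [ 0.4552 -0.2715  0.1531] [0.1481 0.1541 0.158 ] (array([ 456.4, -272.1]), array([30.9, 29.5]), 45.9)
 red 0 [nan nan nan]
 wall 194 0.03839004500232612 (array([466.2, 346.5]), array([123.7,  78.1]), 14.5)
 base 402 (array([470.5, 349.4]), array([147.2,  99.7]), 13.8)
 floor 211 0.005549666808486231 (array([445.1, 351.4]), array([82.1, 51.1]), 15.6)
tin_b 0.0016225882146359005 767 (array([ 0.514, -0.05 ,  0.05 ]), array([0.619, 0.03 , 0.159]))
paint 0.00378604325269305 1169 (array([ 0.657, -0.289,  0.05 ]), array([ 0.755, -0.193,  0.116]))
cup 0.0015966884317075714 343 (array([0.653, 0.191, 0.05 ]), array([0.737, 0.272, 0.1  ]))
spr 0.0029787718859699552 1568 (array([0.536, 0.496, 0.05 ]), array([0.688, 0.668, 0.255]))
table -0.0003071522002291438 0 0<stdin>:11: RuntimeWarning: Mean of empty slice.
  ret = um.true_divide(
```

Emit:
{"api": "send_rows", "payload": {
  "plan": [
    [[-1,0,0,0.5,0],[-1,0,0,0.5,0],[-1,0.25,0.25,0.52,0],[-1,0.5,0.5,0.52,0],[-1,0.75,0.75,0.52,0],[-1,1,1,0.52,0],[-1,1,1,0.52,0]]
  ]
}}

```text
t: 0.68
tool_pos: [0.2917, -0.4347, 0.2977]
orientation: [-3.118, -0.381, 0.0]
force: [0.7, -0.2, 0.6]
opening: 0.0929
gripper_force: 0.0
```

Emit:
{"api": "send_rows", "payload": {
  "plan": [
    [[-1,0.25,0.25,0,-0.05],[-1,0.4,0.45,0,-0.1],[-1,0.51,0.55,0,-0.1],[-1,0.51,0.55,0,-0.1],[-1,0.51,0.55,0,-0.1]]
  ]
}}

```text
t: 1.1
tool_pos: [0.3956, -0.3225, 0.2976]
orientation: [-3.132, -0.226, -0.002]
force: [-1.0, -0.7, -0.5]
opening: 0.093
gripper_force: 0.0
```

```bash
cat >> h.py <<'E'
def mrect(P):
    r=cv2.minAreaRect(P[:,:2].astype(np.float32)*1000); return np.round(r[0],1),np.round(r[1],1),round(r[2],1)
def tool():
    s=telemetry.read_state(); M=T(); print('t',s['t'],'tcp',M[:3,3].round(4),'yaw',np.degrees(np.arctan2(M[1,0],M[0,0])).round(2),'zax',M[:3,2].round(3),'q',s['q'].round(2),'F',s['force'].round(1),'open',round(s['opening'],4),'gf',s['gripper_force'])
E
python3 - <<'E'
from h import *
tool(); p,d,K,D,X=look('wrist'); cv2.imwrite('pics/w1.png',p); W=cloud(d,K,D,X); np.savez('w1.npz',p=p,W=W)
h=cv2.cvtColor(p,cv2.COLOR_BGR2HSV).astype(int); z=W[...,2]; near=np.hypot(W[...,0]-.447,W[...,1]+.2715)<.08
P=W[near&(z>.115)&(z<.132)]; print('top',len(P),np.median(P[:,2]),mrect(P))
o=near&(z>.148); P=W[o]; print('cap',len(P),np.median(P[:,2]),mrect(P))
r=near&(z>.11)&(h[...,1]>130)&((h[...,0]<6)|(h[...,0]>174)); print('red',r.sum(),W[r].mean(0))
E
```

```text
t 1.1 tcp [ 0.3956 -0.3225  0.2976] yaw 8.26 zax [ 0.001  0.002 -1.   ] q [-0.79 -0.13  1.57  0.    1.71  0.64] F [-1.  -0.7 -0.5] open 0.093 gf 0.0
top 3213 0.12431321346146496 (array([ 447.6, -272.7]), array([94.7, 52. ]), 7.6)
cap 35323 0.4213389695783498 (array([ 415.7, -290.2]), array([97.5, 82.2]), 63.7)
red 63 [ 0.48067136 -0.26883031  0.12542075]
```

View pics/w1.png

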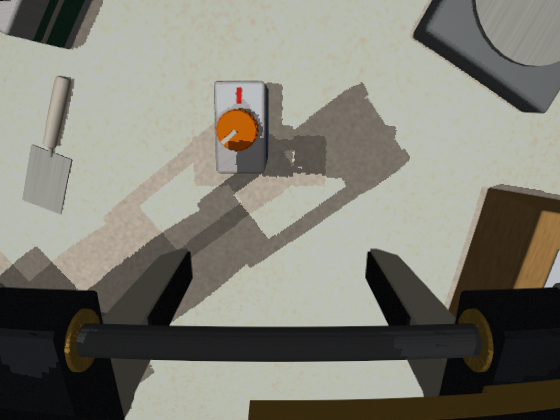

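The wrist view shows the tin top at (240,125), the red mark at (239,95) pointing ahead, and the cap at (238,130). The cap's white line points lower-left, about 2.1 rad from home. Both views agree on the tin pose: (0.4475, -0.272), yaw 7.6°, top at 0.124 m.

Emit:
{"api": "send_rows", "payload": {
  "plan": [
    [[-1,0.14,0.14,0,-0.01],[-1,0.26,0.25,0,-0.01],[-1,0.26,0.25,0,-0.01],[-1,0.26,0.25,-0.2,-0.01],[-1,0.26,0.25,-0.4,-0.01],[-1,0.26,0.25,-0.6,-0.01],[-1,0.26,0.25,-0.75,-0.01],[-1,0.26,0.25,-0.87,-0.01],[-1,0.26,0.25,-0.95,-0.01],[-1,0.26,0.25,-1,-0.01],[-1,0.26,0.25,-1,-0.01],[-1,0.26,0.25,-1,-0.01]]
  ],
  "force": 25
}}

```text
t: 2.15
tool_pos: [0.4443, -0.277, 0.098]
orientation: [-3.135, -0.201, 0.001]
force: [-0.9, -0.5, 0.2]
opening: 0.0928
gripper_force: 0.0
```

Emit:
{"api": "send_rows", "payload": {
  "plan": [
    [[0.3,0,0,0,0],[0.5,0,0,0,0],[1,0,0,0,0],[1,0,0,0,0],[1,0,0,0,0],[1,0,0,0,0],[1,0,0,0,0],[1,0,0,0,0],[1,0,0,0,0],[1,0,0,0,0]]
  ],
  "force": 25
}}

```text
t: 2.98
tool_pos: [0.4449, -0.2762, 0.098]
orientation: [-3.135, -0.202, -0.0]
force: [0.2, 0.8, 2.5]
opening: 0.0514
gripper_force: 25.0
```

Emit:
{"api": "send_rows", "payload": {
  "plan": [
    [[1,0,0,0.02,0],[1,0,0,0.06,0],[1,0,0,0.13,0],[1,0,0,0.22,0],[1,0,0,0.32,0],[1,0,0,0.43,0],[1,0,0,0.54,0],[1,0,0,0.65,0],[1,0,0,0.76,0],[1,0,0,0.86,0],[1,0,0,0.93,0],[1,0,0,0.98,0],[1,0,0,1,0],[1,0,0,1,0]]
  ]
}}

```text
t: 4.15
tool_pos: [0.445, -0.2765, 0.2987]
orientation: [3.134, 0.202, 0.001]
force: [-0.2, 0.3, -3.3]
opening: 0.0516
gripper_force: 25.0
```

```bash
cat > tin.py <<'E'
from h import *
import sys
tool(); M=T(); p,d,K,D,X=look('wrist'); cv2.imwrite(f'pics/{sys.argv[1]}.png',p); W=cloud(d,K,D,X)
L=(W-M[:3,3])@M[:3,:3]; h=cv2.cvtColor(p,cv2.COLOR_BGR2HSV).astype(int)
c=(np.hypot(L[...,0],L[...,1])<.07)&(h[...,1]>150)&(h[...,0]>6)&(h[...,0]<24)&(h[...,2]>80)&(abs(W[...,2]-M[2,3])<.08); P=L[c]; print('cap in tool',len(P),P.mean(0).round(4),P.min(0).round(4),P.max(0).round(4))
t=(abs(L[...,0])<.06)&(abs(L[...,1])<.026)&(L[...,2]>-.04)&(L[...,2]<-.018); P=L[t]; print('top in tool',len(P), len(P) and (np.median(P[:,2]),mrect(P)))
r=t&(h[...,1]>130)&((h[...,0]<6)|(h[...,0]>174)); print('red',r.sum(),L[r].mean(0).round(4))
E
python3 tin.py w2
```

```text
t 4.15 tcp [ 0.445  -0.2765  0.2987] yaw 7.37 zax [ 0.001 -0.001 -1.   ] q [-0.65 -0.1   1.53 -0.    1.71  0.79] F [-0.2  0.3 -3.3] open 0.0516 gf 24.983969628810883
cap in tool 6305 [ 0.0088 -0.0001 -0.0531] [-0.0142 -0.0201 -0.0584] [ 0.0238  0.0193 -0.0308]
top in tool 9206 (np.float64(-0.026689755200746228), (array([ 7.3, -0. ]), array([87.6, 52. ]), 0.1))
red 309 [ 0.0367 -0.0007 -0.0277]
```

View pics/w2.png

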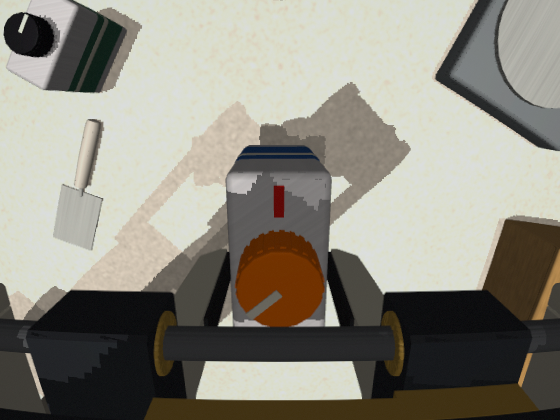

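The tin is held straight. The cap is at (280,285), with its white line still pointing lower-left. The tin's centre sits 3.6 mm ahead of the TCP along tool x. I'll carry it at this height to a viewpoint behind the cradle.

Emit:
{"api": "send_rows", "payload": {
  "plan": [
    [[1,0,0.02,0,0],[1,-0.01,0.06,0,0],[1,-0.02,0.12,0,0],[1,-0.03,0.2,0,0],[1,-0.04,0.29,0,0],[1,-0.05,0.39,0,0],[1,-0.06,0.49,0,0],[1,-0.07,0.59,0,0],[1,-0.08,0.69,0,0],[1,-0.1,0.79,0,0],[1,-0.11,0.89,0,0],[1,-0.12,0.99,0,0]]
  ]
}}

```text
t: 5.2
tool_pos: [0.4199, -0.0763, 0.2974]
orientation: [-3.135, -0.203, 0.001]
force: [-1.0, 0.8, -3.8]
opening: 0.0514
gripper_force: 25.0
```

Emit:
{"api": "send_rows", "payload": {
  "plan": [
    [[1,-0.01,0.1,0,0.01],[1,-0.03,0.2,0,0.02],[1,-0.04,0.3,0,0.03],[1,-0.05,0.4,0,0.04],[1,-0.06,0.5,0,0.05],[1,-0.08,0.6,0,0.06],[1,-0.09,0.7,0,0.07],[1,-0.1,0.8,0,0.08],[1,-0.11,0.9,0,0.09],[1,-0.12,1,0,0.1]]
  ]
}}

```text
t: 6.03
tool_pos: [0.3955, 0.1233, 0.2975]
orientation: [-3.12, -0.368, 0.001]
force: [0.2, -0.1, -3.4]
opening: 0.0516
gripper_force: 25.0
```

Emit:
{"api": "send_rows", "payload": {
  "plan": [
    [[1,-0.01,0.1,0,0.01],[1,-0.03,0.2,0,0.02],[1,-0.04,0.3,0,0.03],[1,-0.05,0.4,0,0.03],[1,-0.06,0.5,0,0.03],[1,-0.08,0.6,0,0.03],[1,-0.09,0.7,0,0.03],[1,-0.1,0.79,0,0.03],[1,-0.11,0.87,0,0.03],[1,-0.12,0.94,0,0.03],[1,-0.12,0.98,0,0.03],[1,-0.12,1,0,0.03],[1,-0.12,1,0,0.03],[1,-0.12,1,0,0.03]]
  ]
}}

```text
t: 7.2
tool_pos: [0.3726, 0.3214, 0.2978]
orientation: [3.114, 0.415, -0.001]
force: [0.6, -0.4, -4.0]
opening: 0.0513
gripper_force: 25.0
```

```bash
python3 tin.py w3; python3 - <<'E'
from h import *
p,d,K,D,X=look('wrist'); W=cloud(d,K,D,X); h=cv2.cvtColor(p,cv2.COLOR_BGR2HSV).astype(int); z=W[...,2]
y=(np.hypot(W[...,0]-.459,W[...,1]-.3485)<.11)&(h[...,0]>18)&(h[...,0]<36)&(h[...,1]>110)
for n,m in(('wall',y&(z>.033)&(z<.046)),('base',y&(z<.015))):
    P=W[m]; print(n,len(P),len(P) and (np.median(P[:,2]),mrect(P),P.min(0),P.max(0)))
E
```

```text
t 7.2 tcp [0.3726 0.3214 0.2978] yaw 15.18 zax [-0.    -0.001 -1.   ] q [ 0.61 -0.18  1.61 -0.    1.71  1.91] F [ 0.6 -0.4 -4. ] open 0.0513 gf 24.984110891819
cap in tool 6354 [ 0.009  -0.     -0.0531] [-0.0148 -0.0202 -0.0579] [ 0.024   0.0194 -0.0299]
top in tool 9213 (np.float64(-0.02669784706418113), (array([ 7.2, -0. ]), array([88.3, 51.9]), 0.0))
red 309 [ 0.0368 -0.0007 -0.0277]
wall 1918 (np.float64(0.03922338243519455), (array([460.9, 346.4]), array([119.7,  79.3]), 14.2), array([0.39504886, 0.29423663, 0.03310402]), array([0.52761038, 0.39764392, 0.04277771]))
base 1950 (np.float64(0.005600574137125641), (array([461.9, 346.1]), array([146.2, 100.4]), 14.5), array([ 0.38181379,  0.27999647, -0.00184587]), array([0.54424644, 0.41248378, 0.01496963]))
```

View pics/w3.png

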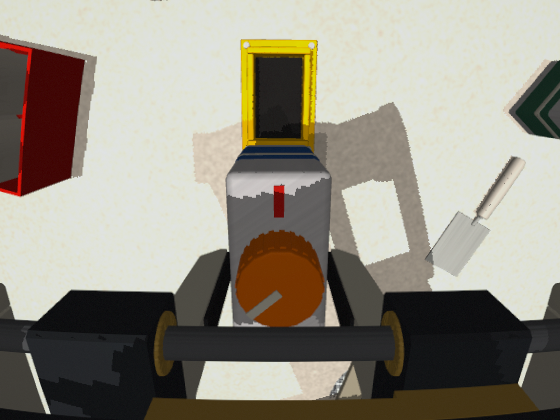

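The cradle is straight ahead at (280,95), and its wall lines up with the tin. The wrist and top views agree to about 2 mm: centre about (0.460, 0.347), yaw 14.5°. Next I'll move over it and descend partway.

Emit:
{"api": "send_rows", "payload": {
  "plan": [
    [[1,0.02,0.01,0,0],[1,0.07,0.02,0,-0.01],[1,0.14,0.04,0,-0.01],[1,0.22,0.06,0,-0.01],[1,0.3,0.09,-0.05,-0.01],[1,0.36,0.11,-0.12,-0.01],[1,0.4,0.12,-0.22,-0.01],[1,0.42,0.12,-0.32,-0.01],[1,0.42,0.12,-0.42,-0.01],[1,0.42,0.12,-0.5,-0.01],[1,0.42,0.12,-0.56,-0.01],[1,0.42,0.12,-0.6,-0.01],[1,0.42,0.12,-0.6,-0.01],[1,0.42,0.12,-0.6,-0.01],[1,0.42,0.12,-0.6,-0.01]]
  ]
}}

```text
t: 8.55
tool_pos: [0.4576, 0.3461, 0.1793]
orientation: [-3.115, -0.398, -0.003]
force: [0.3, 0.5, -2.8]
opening: 0.0511
gripper_force: 25.0
```

```bash
python3 - <<'E'
from h import *
tool()
p,d,K,D,X=look('wrist'); W=cloud(d,K,D,X);M=T(); cv2.imwrite('pics/w4.png',p)
L=(W-M[:3,3])@M[:3,:3]; h=cv2.cvtColor(p,cv2.COLOR_BGR2HSV).astype(int); z=W[...,2]
y=(np.hypot(W[...,0]-.459,W[...,1]-.3485)<.11)&(h[...,0]>18)&(h[...,0]<36)&(h[...,1]>110)
for n,m in(('wall',y&(z>.033)&(z<.046)),('base',y&(z<.015))):
    P=L[m]; print(n,len(P),len(P) and (mrect(P),P.min(0).round(4),P.max(0).round(4)))
E
```

```text
t 8.55 tcp [0.4576 0.3461 0.1793] yaw 14.56 zax [ 0.002  0.001 -1.   ] q [0.56 0.07 1.59 0.   1.49 1.87] F [ 0.3  0.5 -2.8] open 0.0511 gf 24.984596371650696
wall 1054 ((array([47.8,  1. ]), array([32.7, 78. ]), 2.1), array([ 0.03  , -0.0382,  0.1383]), array([0.0629, 0.04  , 0.1463]))
base 1842 ((array([48.7,  1.2]), array([ 59.3, 100.5]), 2.0), array([ 0.0173, -0.0492,  0.1651]), array([0.077 , 0.0508, 0.1802]))
```

Emit:
{"api": "send_rows", "payload": {
  "plan": [
    [[1,-0.005,0,-0.05,0],[1,-0.005,0,-0.1,0],[1,-0.005,0,-0.15,0],[1,-0.005,0,-0.2,0],[1,-0.005,0,-0.23,0],[1,-0.005,0,-0.26,0],[1,-0.005,0,-0.29,0],[1,-0.005,0,-0.32,0],[1,-0.005,0,-0.34,0],[1,-0.005,0,-0.355,0],[1,-0.005,0,-0.365,0],[1,-0.005,0,-0.37,0],[1,-0.005,0,-0.37,0],[1,-0.005,0,-0.37,0]]
  ]
}}

```text
t: 9.77
tool_pos: [0.4561, 0.3459, 0.1043]
orientation: [-3.116, -0.398, -0.001]
force: [-0.4, 0.3, -3.9]
opening: 0.0512
gripper_force: 25.0
```

```bash
python3 tin.py w5
```

```text
t 9.7667 tcp [0.4561 0.3459 0.1043] yaw 14.57 zax [ 0.001  0.    -1.   ] q [ 0.56  0.12  1.67 -0.    1.35  1.88] F [-0.4  0.3 -3.9] open 0.0512 gf 24.984261095523834
cap in tool 7458 [ 0.0152  0.0013 -0.0357] [-0.0276 -0.0386 -0.0579] [0.0647 0.04   0.08  ]
top in tool 9228 (np.float64(-0.02664680958777549), (array([7.1, 0. ]), array([52. , 88.2]), 90.0))
red 309 [ 0.0368 -0.0007 -0.0277]
```

Emit:
{"api": "send_rows", "payload": {
  "plan": [
    [[1,0,0,-0.005,0],[1,0,0,-0.008,0],[1,0,0,-0.008,0],[1,0,0,-0.008,0]]
  ]
}}

```text
t: 10.15
tool_pos: [0.4564, 0.3462, 0.1041]
orientation: [-3.115, -0.398, -0.003]
force: [-3.0, -1.4, 6.8]
opening: 0.0513
gripper_force: 25.0
```

The tin is on the floor (Fz changed from -3.9 to +6.8 N). Releasing it and rising to look.

Emit:
{"api": "send_rows", "payload": {
  "plan": [
    [[-0.3,0,0,0,0],[-1,0,0,0,0],[-1,0,0,0,0],[-1,0,0,0,0],[-1,0,0,0,0],[-1,0,0,0,0],[-1,0,0,0,0],[-1,0,0,0.1,0],[-1,0,0,0.25,0],[-1,0,0,0.4,0],[-1,0,0,0.6,0],[-1,0,0,0.75,0],[-1,-0.2,-0.05,0.9,0],[-1,-0.3,-0.08,0.9,0],[-1,-0.3,-0.08,0.9,0],[-1,-0.3,-0.08,0.9,0]]
  ]
}}

```text
t: 11.48
tool_pos: [0.3956, 0.33, 0.2836]
orientation: [-3.115, -0.399, -0.004]
force: [0.2, 0.2, 0.6]
opening: 0.0931
gripper_force: 0.0
```

```bash
cat > cap.py <<'E'
from h import *
import sys
tool(); p,d,K,D,X=look('wrist'); cv2.imwrite(f'pics/{sys.argv[1]}.png',p); W=cloud(d,K,D,X); z=W[...,2]
h=cv2.cvtColor(p,cv2.COLOR_BGR2HSV).astype(int); near=np.hypot(W[...,0]-.46,W[...,1]-.347)<.065
t=near&(z>.12)&(z<.137); print('top',t.sum(),np.percentile(W[t][:,2],[5,50,95]).round(4),mrect(W[t]))
c=near&(z>.150)&(z<.17); P=W[c]; m=mrect(P); print('captop',len(P),np.median(P[:,2]).round(4),m)
r=t&(h[...,1]>130)&((h[...,0]<6)|(h[...,0]>174)); R0=W[r].mean(0); print('red',r.sum(),R0.round(4))
w=c&(h[...,1]<130); w&=np.hypot(W[...,0]-m[0][0]/1e3,W[...,1]-m[0][1]/1e3)<.019; Lm=W[w].mean(0); C=np.array(m[0])/1e3
a=lambda P:np.degrees(np.arctan2(*(P[:2]-C)[::-1])); print('line',w.sum(),Lm.round(4),'ang line',a(Lm),'red',a(R0),'cap',(a(Lm)-a(R0))%360)
E
python3 cap.py w6
```

```text
t 11.4833 tcp [0.3956 0.33   0.2836] yaw 14.62 zax [ 0.002  0.002 -1.   ] q [ 0.6  -0.12  1.58 -0.    1.68  1.91] F [0.2 0.2 0.6] open 0.0931 gf 0.0
top 3720 [0.1283 0.1304 0.1317] (array([458.7, 349.2]), array([94.3, 52.7]), 14.7)
captop 1538 0.1594 (array([458.5, 348.9]), array([39.3, 39.6]), 23.8)
red 94 [0.4907 0.3577 0.1313]
line 96 [0.4509 0.3545 0.1602] ang line 143.4815070354909 red 15.208982027118633 cap 128.27252500837227
```

View pics/w6.png

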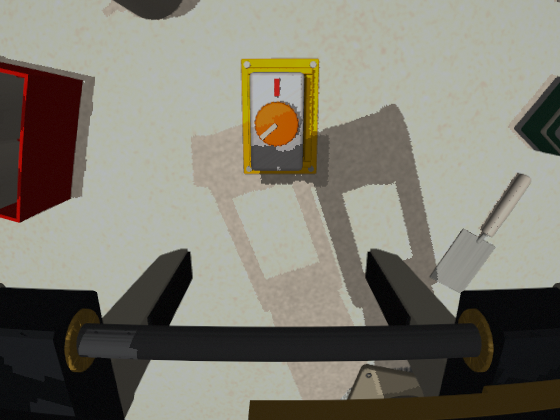

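The tin is seated level in the cradle (top at 0.130 m all over). The cap is at (277,124) and its line points lower-left, which is 128° of unscrewing. I'll wind the wrist back anticlockwise while moving over the cap, so one grip can cover most of the twist.

Emit:
{"api": "send_rows", "payload": {
  "plan": [
    [[-1,0.1,0.03,0,0.1],[-1,0.2,0.06,0,0.2],[-1,0.29,0.08,0,0.3],[-1,0.32,0.09,0,0.4],[-1,0.32,0.09,0,0.5],[-1,0.32,0.09,0,0.6],[-1,0.32,0.09,0,0.7],[-1,0.32,0.09,0,0.8],[-1,0.32,0.09,0,0.9],[-1,0.32,0.09,0,1],[-1,0.32,0.09,0,1]]
  ],
  "force": 20
}}

```text
t: 12.45
tool_pos: [0.4602, 0.3474, 0.2806]
orientation: [-2.495, -1.909, 0.004]
force: [-0.1, 0.4, -0.9]
opening: 0.0931
gripper_force: 0.0
```

Emit:
{"api": "send_rows", "payload": {
  "plan": [
    [[-1,0,0,0,0.1],[-1,0,0,-0.03,0.2],[-1,0,0,-0.08,0.3],[-1,0,0,-0.14,0.4],[-1,0,0,-0.2,0.5],[-1,0,0,-0.26,0.6],[-1,0,0,-0.32,0.7],[-1,0,0,-0.38,0.8],[-1,0,0,-0.44,0.9],[-1,0,0,-0.47,1],[-1,0,0,-0.47,1],[-1,0,0,-0.47,1],[-1,0,0,-0.47,1]]
  ]
}}

```text
t: 13.53
tool_pos: [0.4602, 0.3478, 0.1885]
orientation: [1.221, 2.895, 0.0]
force: [-0.8, -0.1, 0.1]
opening: 0.0931
gripper_force: 0.0
```

```bash
python3 -c "
from h import *
tool()"
```

```text
t 13.5333 tcp [0.4602 0.3478 0.1885] yaw 134.27 zax [ 0. -0. -1.] q [ 0.56  0.07  1.56 -0.    1.51 -0.21] F [-0.8 -0.1  0.1] open 0.0931 gf 0.0
```

Emit:
{"api": "send_rows", "payload": {
  "plan": [
    [[-1,-0.003,0,-0.05,0],[-1,-0.003,0,-0.1,0],[-1,-0.003,0,-0.15,0],[-1,-0.003,0,-0.18,0],[-1,-0.003,0,-0.18,0],[0.2,-0.003,0,-0.18,0],[1,-0.003,0,-0.18,0],[1,-0.003,0,-0.18,0],[1,-0.003,0,-0.18,0],[1,-0.003,0,-0.18,0],[1,-0.003,0,-0.18,0],[1,-0.003,0,-0.18,0],[1,-0.003,0,-0.18,0],[1,-0.003,0,-0.18,0],[1,-0.003,0,-0.18,0]]
  ],
  "force": 22
}}

```text
t: 14.78
tool_pos: [0.4592, 0.3477, 0.1523]
orientation: [1.213, 2.898, 0.0]
force: [0.1, 0.1, 0.5]
opening: 0.031
gripper_force: 0.0
```

The opening is 31 mm with no force, which is not right for a 40 mm cap. I'll look before doing anything else.

```bash
python3 - <<'E'
from h import *
tool(); p,d,K,D,X=look('wrist'); a=look('scene')[0][130:250,280:420]; a=cv2.resize(a,(560,480),interpolation=cv2.INTER_CUBIC)[:420]; 
cv2.imwrite('pics/w7.png',cv2.resize(np.hstack([p,a]),(800,300))); tool()
E
```

```text
t 14.7833 tcp [0.4592 0.3477 0.1523] yaw 134.57 zax [ 0.  0. -1.] q [ 0.56  0.09  1.61 -0.    1.44 -0.22] F [0.1 0.1 0.5] open 0.031 gf 0.0
t 14.8833 tcp [0.4592 0.3477 0.1523] yaw 134.57 zax [-0. -0. -1.] q [ 0.56  0.09  1.61  0.    1.44 -0.22] F [ 0.1  0.2 -0.1] open 0.0233 gf 0.0
```

View pics/w7.png

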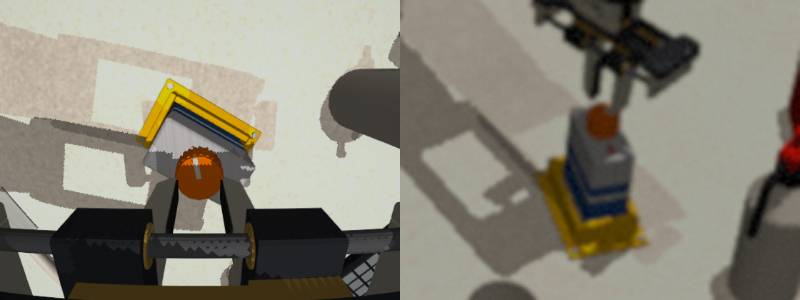

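The wrist half shows the cap at (200,170), ahead of the fingertips and not between them. I'll measure where it is relative to the tool.

```bash
python3 - <<'E'
from h import *
tool(); M=T()
for n in('wrist','scene','top'):
    p,d,K,D,X=look(n); W=cloud(d,K,D,X); h=cv2.cvtColor(p,cv2.COLOR_BGR2HSV).astype(int)
    o=(np.hypot(W[...,0]-.46,W[...,1]-.347)<.09)&(h[...,1]>150)&(h[...,0]>5)&(h[...,0]<19)&(W[...,2]>.12)&(h[...,2]>60)
    P=W[o]; print(n,len(P),P.mean(0).round(4),P.min(0).round(4),P.max(0).round(4)); L=(P-M[:3,3])@M[:3,:3]; print('  tool',L.mean(0).round(4),L.min(0).round(4),L.max(0).round(4))
    t=(np.hypot(W[...,0]-.46,W[...,1]-.347)<.075)&(W[...,2]>.12)&(W[...,2]<.137);print('  top',t.sum(),mrect(W[t]) if t.sum() else 0)
    m=(np.hypot(W[...,0]-.46,W[...,1]-.347)<.12)&(W[...,2]>.165)&(W[...,2]<.20)
    if n!='wrist': print('  fingers',m.sum(),W[m].mean(0).round(3),W[m].min(0).round(3),W[m].max(0).round(3))
E
```

```text
t 14.8833 tcp [0.4592 0.3477 0.1523] yaw 134.57 zax [-0. -0. -1.] q [ 0.56  0.09  1.61  0.    1.44 -0.22] F [ 0.1  0.2 -0.1] open 0.0233 gf 0.0
wrist 3332 [0.4556 0.3526 0.1571] [0.4385 0.3309 0.1294] [0.4882 0.3695 0.1616]
  tool [ 0.006   0.0009 -0.0048] [-0.0312 -0.0191 -0.0093] [0.022  0.0236 0.0229]
  top 6332 (array([458.4, 349.7]), array([94.9, 51.8]), 14.4)
scene 99 [0.4712 0.3472 0.1521] [0.4453 0.3311 0.1327] [0.4832 0.3642 0.1662]
  tool [-0.0088  0.0082  0.0002] [-0.0199 -0.012  -0.0139] [0.0118 0.024  0.0196]
  top 223 (array([460.1, 350. ]), array([105.1,  54.9]), 16.6)
  fingers 67 [0.464 0.347 0.188] [0.446 0.328 0.166] [0.491 0.372 0.2  ]<stdin>:6: RuntimeWarning: Mean of empty slice.
  ret = um.true_divide(
Traceback (most recent call last):
ValueError: zero-size array to reduction operation minimum which has no identity
```

```bash
cat > fing.py <<'E'
from h import *
tool(); M=T(); p,d,K,D,X=look('wrist'); np.savez('f.npz',p=p,d=d); W=cloud(d,K,D,X); L=(W-M[:3,3])@M[:3,:3]; v=p.max(-1).astype(int)
for z0 in np.arange(-.06,.03,.01):
    m=(abs(L[...,0])<.015)&(abs(L[...,1])<.06)&(L[...,2]>=z0)&(L[...,2]<z0+.01)
    P=L[m]; q=P[P[:,1]>0,1]; r=P[P[:,1]<0,1]
    print(round(z0,3),m.sum(),'+y',len(q) and (q.min().round(4),np.median(q).round(4),q.max().round(4)),'-y',len(r) and (r.min().round(4),np.median(r).round(4),r.max().round(4)),'V',np.median(v[m]) if m.any() else 0)
tool()
E
python3 fing.py
```

```text
t 15.0333 tcp [0.4592 0.3477 0.1523] yaw 134.57 zax [-0. -0. -1.] q [ 0.56  0.09  1.61  0.    1.44 -0.22] F [0.5 0.3 0.6] open 0.0108 gf 0.0
-0.06 869 +y (np.float64(0.0062), np.float64(0.0132), np.float64(0.0223)) -y (np.float64(-0.0206), np.float64(-0.0119), np.float64(-0.0047)) V 70.0
-0.05 661 +y (np.float64(0.0062), np.float64(0.0127), np.float64(0.0214)) -y (np.float64(-0.02), np.float64(-0.0113), np.float64(-0.0047)) V 70.0
-0.04 513 +y (np.float64(0.0062), np.float64(0.013), np.float64(0.0206)) -y (np.float64(-0.0191), np.float64(-0.0115), np.float64(-0.0047)) V 70.0
-0.03 270 +y (np.float64(0.0062), np.float64(0.0093), np.float64(0.0181)) -y (np.float64(-0.0162), np.float64(-0.0077), np.float64(-0.0047)) V 70.0
-0.02 0 +y 0 -y 0 V 0
-0.01 1970 +y (np.float64(0.0005), np.float64(0.0062), np.float64(0.0208)) -y (np.float64(-0.0192), np.float64(-0.0058), np.float64(-0.0001)) V 105.0
0.0 60 +y (np.float64(0.0143), np.float64(0.0178), np.float64(0.0207)) -y (np.float64(-0.0192), np.float64(-0.0159), np.float64(-0.0138)) V 77.0
0.01 61 +y (np.float64(0.0145), np.float64(0.0234), np.float64(0.0453)) -y (np.float64(-0.043), np.float64(-0.016), np.float64(-0.0138)) V 79.0
0.02 3098 +y (np.float64(0.0139), np.float64(0.0338), np.float64(0.0527)) -y (np.float64(-0.0519), np.float64(-0.0315), np.float64(-0.013)) V 87.0
t 15.0833 tcp [0.4592 0.3477 0.1523] yaw 134.57 zax [-0. -0. -1.] q [ 0.56  0.09  1.61  0.    1.44 -0.22] F [ 0.1 -0.2  0.1] open 0.0069 gf 0.0
```

```bash
python3 - <<'E'
from h import *
tool(); M=T(); ims=[]
for n in('scene','top'):
    p,d,K,D,X=look(n)
    def proj(P):
        c=(np.asarray(P)-X[:3,3])@X[:3,:3]; q=np.array([c[0],-c[1],-c[2]]); return cv2.projectPoints(q[None,None],np.zeros(3),np.zeros(3),K,D)[0].ravel()
    u,v=proj([.459,.348,.16]).round().astype(int); s=8
    a=cv2.resize(p[v-30:v+30,u-25:u+25],None,fx=s,fy=s,interpolation=cv2.INTER_NEAREST)
    for zt,col in((.017,(255,0,255)),(-.002,(0,255,0)),(-.065,(255,255,0))):
        for y in(-.008,.008):
            q=((proj((M@[0,y,zt,1])[:3])-[u-25,v-30])*s+s/2).astype(int); cv2.circle(a,tuple(int(i) for i in q),4,col,-1)
    ims.append(a)
    W=cloud(d,K,D,X); L=(W-M[:3,3])@M[:3,:3]
    m=(abs(L[...,0])<.025)&(abs(L[...,1])<.03)&(L[...,2]<.02)&(L[...,2]>-.08)
    for b in np.arange(-.07,.02,.01):
        k=m&(L[...,2]>=b)&(L[...,2]<b+.01); print(n,round(b,2),k.sum(),np.median(p[k],0) if k.any() else '',np.median(L[k],0).round(3) if k.any() else '')
cv2.imwrite('pics/s8.png',np.hstack(ims)); tool()
E
```

```text
t 15.0833 tcp [0.4592 0.3477 0.1523] yaw 134.57 zax [-0. -0. -1.] q [ 0.56  0.09  1.61  0.    1.44 -0.22] F [ 0.1 -0.2  0.1] open 0.0069 gf 0.0
scene -0.07 25 [54. 62. 65.] [-0.008  0.01  -0.065]
scene -0.06 31 [52. 60. 65.] [-0.007  0.002 -0.056]
scene -0.05 30 [55.5 62.5 65. ] [-0.005  0.011 -0.044]
scene -0.04 16 [52.5 59.5 61.5] [-0.006 -0.001 -0.035]
scene -0.03 14 [53. 62. 67.] [-0.006 -0.002 -0.027]
scene -0.02 13 [ 6. 38. 83.] [-0.013  0.008 -0.012]
scene -0.01 66 [ 7.  39.  83.5] [-0.002  0.008 -0.006]
scene 0.0 27 [ 3. 36. 79.] [-0.011  0.015  0.005]
scene 0.01 44 [39.5 50.  73.5] [-0.013  0.013  0.016]
top -0.07 0  
top -0.06 0  
top -0.05 0  
top -0.04 0  
top -0.03 0  
top -0.02 0  
top -0.01 2 [ 9.5 15.  27.5] [-0.01  -0.012 -0.005]
top 0.0 0  
top 0.01 6 [50.5 51.5 54.5] [-0.021  0.001  0.018]
t 15.1833 tcp [0.4592 0.3477 0.1523] yaw 134.57 zax [-0.  0. -1.] q [ 0.56  0.09  1.61  0.    1.44 -0.22] F [ 0.1 -0.2  0.2] open 0.0016 gf 0.0
```

View pics/s8.png

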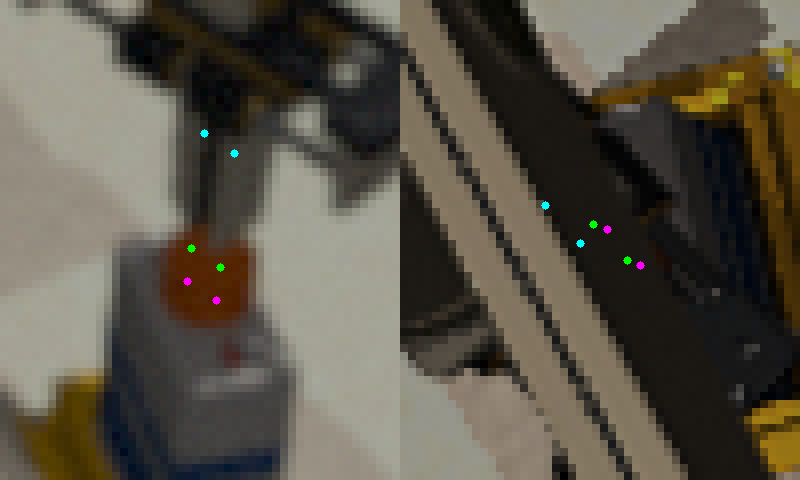

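The drawn dots show the predicted fingertips (magenta) inside the cap, while the visible fingers end at its top near (230,240). So either the fingers are shorter than stated, or they are hidden. The stored open-finger view w1 will settle it.

```bash
python3 - <<'E'
from h import *
print(np.array(viewer.calibration('wrist')['hand_eye']).round(4).tolist())
f=np.load('w1.npz'); W=f['W']; M=np.eye(4); M[:3,:3]=R.from_rotvec([-3.132,-.226,-.002]).as_matrix(); M[:3,3]=[.3956,-.3225,.2976]
L=(W-M[:3,3])@M[:3,:3]
for s in(1,-1):
    m=(L[...,1]*s>.03)&(L[...,1]*s<.08)&(L[...,2]<.05)&(abs(L[...,0])<.03); P=L[m]; print(s,len(P),P.min(0).round(4),P.max(0).round(4))
    for b in np.arange(-.08,.04,.01):
        k=(P[:,2]>=b)&(P[:,2]<b+.01); print(round(b,2),k.sum(),(P[k].min(0).round(3),P[k].max(0).round(3)) if k.any() else '')
E
```

```text
[[0.0002, 0.9569, 0.2905, 0.0814], [1.0, -0.0003, 0.0001, 0.0007], [0.0001, 0.2905, -0.9569, -0.1886], [0.0, 0.0, 0.0, 1.0]]
1 14244 [-0.0099  0.03   -0.1433] [ 0.03    0.0654 -0.022 ]
-0.08 789 (array([-0.003,  0.045, -0.08 ]), array([ 0.011,  0.062, -0.07 ]))
-0.07 775 (array([-0.008,  0.045, -0.07 ]), array([ 0.011,  0.062, -0.06 ]))
-0.06 599 (array([-0.007,  0.045, -0.06 ]), array([ 0.011,  0.061, -0.05 ]))
-0.05 519 (array([-0.007,  0.045, -0.05 ]), array([ 0.01,  0.06, -0.04]))
-0.04 426 (array([-0.008,  0.045, -0.04 ]), array([ 0.01,  0.06, -0.03]))
-0.03 236 (array([-0.008,  0.045, -0.03 ]), array([ 0.01 ,  0.059, -0.022]))
-0.02 0 
-0.01 0 
-0.0 0 
0.01 0 
0.02 0 
0.03 0 
-1 14228 [-0.0112 -0.0695 -0.1429] [ 0.03   -0.03   -0.0218]
-0.08 789 (array([-0.003, -0.064, -0.08 ]), array([ 0.011, -0.047, -0.07 ]))
-0.07 760 (array([-0.008, -0.064, -0.07 ]), array([ 0.011, -0.047, -0.06 ]))
-0.06 612 (array([-0.008, -0.063, -0.06 ]), array([ 0.01 , -0.047, -0.05 ]))
-0.05 508 (array([-0.008, -0.062, -0.05 ]), array([ 0.01 , -0.047, -0.04 ]))
-0.04 446 (array([-0.008, -0.062, -0.04 ]), array([ 0.01 , -0.047, -0.03 ]))
-0.03 228 (array([-0.008, -0.058, -0.03 ]), array([ 0.01 , -0.047, -0.022]))
-0.02 0 
-0.01 0 
-0.0 0 
0.01 0 
0.02 0 
0.03 0
```

The open fingers end 22 mm behind the reported TCP, not 17 mm ahead of it. The scene view agrees, with grey ending at -0.027, so the fingertips are about 39 mm higher than the text says. The jaws closed in air about 14 mm above the cap, and nothing was touched. I'll open, go down 38 mm more and grip the cap there.

Emit:
{"api": "send_rows", "payload": {
  "plan": [
    [[-1,0,0,0,0],[-1,0,0,0,0],[-1,0,0,0,0],[-1,0,0,0,0],[-1,0,0,0,0],[-1,0,0,0,0],[-1,0,0,0,0],[-1,0,0,0,0],[-1,0,0,0,0],[-1,0,0,0,0],[-1,0,0,0,0],[-1,0,0,0,0]]
  ],
  "force": 22
}}

```text
t: 16.18
tool_pos: [0.4593, 0.3477, 0.1523]
orientation: [1.213, 2.898, -0.0]
force: [-0.2, 0.8, -0.7]
opening: 0.0767
gripper_force: 0.0
```

Emit:
{"api": "send_rows", "payload": {
  "plan": [
    [[-1,0,0,-0.05,0],[-1,0,0,-0.1,0],[-1,0,0,-0.14,0],[-1,0,0,-0.17,0],[-1,0,0,-0.19,0],[-1,0,0,-0.19,0],[0.2,0,0,-0.19,0],[1,0,0,-0.19,0],[1,0,0,-0.19,0],[1,0,0,-0.19,0],[1,0,0,-0.19,0],[1,0,0,-0.19,0],[1,0,0,-0.19,0],[1,0,0,-0.19,0],[1,0,0,-0.19,0],[1,0,0,-0.19,0]]
  ],
  "force": 22
}}

```text
t: 17.52
tool_pos: [0.4592, 0.3478, 0.1143]
orientation: [1.213, 2.898, 0.0]
force: [-0.6, 0.2, -0.6]
opening: 0.0397
gripper_force: 22.0
```

Now the cap is gripped: opening 39.7 mm at 22 N. Turning clockwise.

Emit:
{"api": "send_rows", "payload": {
  "plan": [
    [[1,0,0,0,-0.04],[1,0,0,0,-0.1],[1,0,0,0,-0.17],[1,0,0,0,-0.24],[1,0,0,0,-0.31],[1,0,0,0,-0.38],[1,0,0,0,-0.45],[1,0,0,0,-0.52],[1,0,0,0,-0.59],[1,0,0,0,-0.66],[1,0,0,0,-0.73],[1,0,0,0,-0.8],[1,0,0,0,-0.87],[1,0,0,0,-0.94],[1,0,0,0,-1]]
  ]
}}

```text
t: 18.77
tool_pos: [0.4587, 0.3477, 0.1145]
orientation: [-2.503, -1.898, 0.002]
force: [-3.5, -0.6, 2.7]
opening: 0.0399
gripper_force: 22.0
```

```bash
python3 -c "
from h import *
tool();print(telemetry.read_state()['wrist_torque'])"
```

```text
t 18.7667 tcp [0.4587 0.3477 0.1145] yaw 74.37 zax [-0.001 -0.    -1.   ] q [0.56 0.12 1.65 0.   1.37 0.83] F [-3.5 -0.6  2.7] open 0.0399 gf 21.999844908714294
[-0.20371496  0.65443681  0.13043777]
```

Emit:
{"api": "send_rows", "payload": {
  "plan": [
    [[1,0,0,0,-0.07],[1,0,0,0,-0.14],[1,0,0,0,-0.21],[1,0,0,0,-0.28],[1,0,0,0,-0.35],[1,0,0,0,-0.42],[1,0,0,0,-0.49],[1,0,0,0,-0.56],[1,0,0,0,-0.63],[1,0,0,0,-0.7],[1,0,0,0,-0.77],[1,0,0,0,-0.84],[1,0,0,0,-0.9],[1,0,0,0,-0.95],[1,0,0,0,-1]]
  ]
}}

```text
t: 20.02
tool_pos: [0.4588, 0.3479, 0.1146]
orientation: [-3.116, -0.395, 0.001]
force: [-2.7, 0.3, 2.2]
opening: 0.0394
gripper_force: 22.0
```

```bash
python3 -c "
from h import *
tool();print(telemetry.read_state()['wrist_torque'])"
```

```text
t 20.0167 tcp [0.4588 0.3479 0.1146] yaw 14.44 zax [-0.001  0.    -1.   ] q [0.56 0.12 1.65 0.   1.37 1.88] F [-2.7  0.3  2.2] open 0.0394 gf 21.998741626739502
[0.07897073 0.51362374 0.15078193]
```

Emit:
{"api": "send_rows", "payload": {
  "plan": [
    [[1,0,0,0,-0.05],[1,0,0,0,-0.1],[1,0,0,0,-0.15],[1,0,0,0,-0.18],[1,0,0,0,-0.2],[1,0,0,0,-0.2]]
  ]
}}

```text
t: 20.52
tool_pos: [0.459, 0.348, 0.1146]
orientation: [-3.14, -0.07, 0.0]
force: [-2.9, 0.7, 4.2]
opening: 0.0396
gripper_force: 22.0
```

```bash
python3 -c "
from h import *
tool();print(telemetry.read_state()['wrist_torque'])"; python3 cap.py w9 2>&1 | tail -6
```

```text
t 20.5167 tcp [0.459  0.348  0.1146] yaw 2.54 zax [-0.  0. -1.] q [0.56 0.12 1.65 0.   1.37 2.09] F [-2.9  0.7  4.2] open 0.0396 gf 22.0010107755661
[ 0.13857716  0.59336885 -0.05318193]
t 20.5167 tcp [0.459  0.348  0.1146] yaw 2.54 zax [-0.  0. -1.] q [0.56 0.12 1.65 0.   1.37 2.09] F [-2.9  0.7  4.2] open 0.0396 gf 22.0010107755661
top 7872 [0.1277 0.1306 0.1319] (array([460.9, 349.1]), array([94.3, 52.2]), 11.9)
captop 6835 0.1598 (array([462. , 351.2]), array([65.3, 39.2]), 71.3)
red 280 [0.493  0.3557 0.1316]
line 474 [0.4672 0.3565 0.161 ] ang line 45.751659316706125 red 8.35658946551858 cap 37.39506985118754
```

Emit:
{"api": "send_rows", "payload": {
  "plan": [
    [[1,0,0,0,-0.05],[1,0,0,0,-0.1],[1,0,0,0,-0.13],[1,0,0,0,-0.15],[1,0,0,0,-0.15]]
  ]
}}

```text
t: 20.98
tool_pos: [0.4597, 0.3469, 0.1146]
orientation: [3.135, -0.176, 0.001]
force: [-0.5, -4.7, 6.0]
opening: 0.0395
gripper_force: 22.0
```

```bash
cat > line.py <<'E'
from h import *
import sys
tool(); tq=[]; M=T(); p,d,K,D,X=look('wrist'); cv2.imwrite(f'pics/{sys.argv[1]}.png',p[120:420,150:410]); W=cloud(d,K,D,X); z=W[...,2]; L=(W-M[:3,3])@M[:3,:3]
h=cv2.cvtColor(p,cv2.COLOR_BGR2HSV).astype(int); near=np.hypot(W[...,0]-.459,W[...,1]-.348)<.07
t=near&(z>.12)&(z<.137); m=mrect(W[t]); print('top',m,np.percentile(W[t][:,2],[5,50,95]).round(4))
r=t&(h[...,1]>130)&((h[...,0]<6)|(h[...,0]>174)); print('red',r.sum(),W[r].mean(0).round(4))
w=near&(abs(z-.160)<.004)&(h[...,1]<120)&(abs(L[...,0])<.021)&(abs(L[...,1])<.02); P=W[w]; v=cv2.fitLine((P[:,:2]*1000).astype(np.float32),cv2.DIST_HUBER,0,.01,.01).ravel()
print('line',len(P),P.mean(0).round(4),P.min(0).round(4),P.max(0).round(4),'angle',np.degrees(np.arctan2(v[1],v[0])).round(1),'tin',m[2])
for i in range(4): viewer.read_camera('wrist'); tq.append(telemetry.read_state()['wrist_torque'][2].round(3))
print('Tz',tq)
E
python3 line.py w10
```

```text
t 20.9833 tcp [0.4597 0.3469 0.1146] yaw -6.44 zax [ 0.001 -0.001 -1.   ] q [ 0.56  0.12  1.65 -0.    1.37  2.24] F [-0.5 -4.7  6. ] open 0.0395 gf 22.015024423599243
top (array([460.6, 347.7]), array([94.3, 52.3]), 8.7) [0.1276 0.1306 0.132 ]
red 277 [0.4929 0.3525 0.1317]
line 456 [0.4649 0.3456 0.1603] [0.4412 0.3262 0.1561] [0.4786 0.3665 0.1638] angle 14.7 tin 8.7
Tz [np.float64(0.424), np.float64(0.386), np.float64(0.423), np.float64(0.428)]
```

View pics/w10.png

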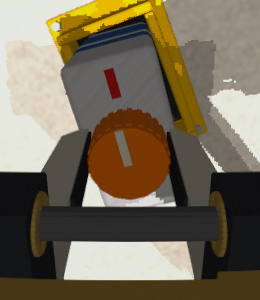

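The white line at (122,148) is in line with the red mark at (113,83). Torque has risen to 0.42 N m, well above the 0.1 N m friction, so the cap is on its hard stop. Releasing and rising.

Emit:
{"api": "send_rows", "payload": {
  "plan": [
    [[-1,0,0,0,0],[-1,0,0,0,0],[-1,0,0,0,0],[-1,0,0,0,0],[-1,0,0,0,0],[-1,0,0,0,0],[-1,0,0,0,0],[-1,0,0,0,0],[-1,0,0,0.1,0],[-1,0,0,0.25,0],[-1,0,0,0.4,0],[-1,0,0,0.6,0.2],[-1,-0.2,-0.05,0.8,0.3],[-1,-0.35,-0.08,0.85,0.35],[-1,-0.35,-0.08,0.85,0.35],[-1,-0.35,-0.08,0.85,0.35],[-1,-0.35,-0.08,0.85,0.35]]
  ]
}}

```text
t: 22.65
tool_pos: [0.3894, 0.3318, 0.2842]
orientation: [-3.116, -0.397, -0.001]
force: [0.3, -0.7, -0.4]
opening: 0.0932
gripper_force: 0.0
```

```bash
python3 cap.py w11; python3 - <<'E'
from h import *
p=look('top')[0]; a=np.load('top0.npz')['p']; df=cv2.absdiff(p,a).max(-1)
for n,b in dict(tin_b=(305,200,350,250),paint=(380,155,435,205),cup=(220,160,265,205),spr=(90,185,165,245),stir=(295,255,335,335),opener=(295,115,320,185)).items(): print(n,(df[b[1]:b[3],b[0]:b[2]]>40).sum())
E
```

```text
t 22.65 tcp [0.3894 0.3318 0.2842] yaw 14.51 zax [ 0.001  0.    -1.   ] q [ 0.61 -0.13  1.59 -0.    1.68  1.92] F [ 0.3 -0.7 -0.4] open 0.0932 gf 0.0
top 3760 [0.1283 0.1304 0.1318] (array([460.1, 346. ]), array([95.4, 52.7]), 8.9)
captop 1548 0.1595 (array([460.1, 346.2]), array([39.2, 38.9]), 46.2)
red 89 [0.4927 0.3513 0.1315]
line 101 [0.4695 0.3476 0.1603] ang line 8.600131617779772 red 8.848188121109539 cap 359.7519434966702
tin_b 0
paint 0
cup 0
spr 365
stir 91
opener 0
```

```bash
python3 - <<'E'
from h import *
p,d,*_=look('top'); a=np.load('top0.npz')['d']; df=abs(d-a)
for n,b in dict(spr=(90,185,165,245),stir=(295,255,335,335)).items(): print(n,(df[b[1]:b[3],b[0]:b[2]]>.012).sum())
print(order.close_job())
E
```

```text
spr 713
stir 26
the job is handed in; nothing more can be done
None
```

```bash
python3 - <<'E'
from h import *
a=np.load('scene0.npz'); p,d,K,D,X=look('scene'); b=np.s_[170:245,390:432]
print('scene sprayer region colour/depth diffs',(cv2.absdiff(p,a['p']).max(-1)[b]>40).sum(),(abs(d-a['d'])[b]>.012).sum())
p,d,K,D,X=look('top'); W=cloud(d,K,D,X)[185:245,90:165]; print('top: max z',np.nanmax(W[...,2]),'px above .27:',(W[...,2]>.27).sum())
E
```

```text
the job is handed in; nothing more can be done
```

The tin is in the yellow cradle with its cap fully home (line within 0.3° of the red mark, stop felt at 0.42 N m), and the job was handed in at about 23 s with the gripper clear. The green tin, paint tin, cup and opener show no change in the top view. Pixel and depth differences around the sprayer and, slightly, the stirrer were not explained before hand-in (probably arm shadow or occlusion, since the arm's path stayed well clear).

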